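# Let the reading stand down flat

### The job

The wooden reading stand on the hall console is propped up on its ratchet: let it down. Press the pawl's red front pad until the pawl snaps clear of the toothed wheel, push the tilted board down until it lies flat on its box, then press the pawl's black rear pad so that it snaps back into the wheel. Do it all by pressing with the fingertips: take hold of nothing, do not lift the board up or slam it down, and leave the other things on the table where they stand.

Things in the scene. Friction and masses are not known exactly. Their poses are not given: they have to be found in the camera images.
- stand: Low walnut box, 190 mm deep (x), 260 wide (y), 58 high, heavy and rubber-footed: it does not shift. It carries a hinged board, a toothed wheel and a pawl. Origin at the centre of its underside on the table; x points from the hinged front edge (nearest the robot) to the back, z up; turned by up to about 0.5 rad about z.
- hinge (a point): Middle of the board's hinge line, 85 mm in front (-x) of the stand's origin and 62 mm above the table; the line runs along the stand's y. At its right end, 139 to 145 mm to the -y side, sits the dark steel ratchet wheel, 80 mm across, which turns with the board.
- board (a joint): Tilt of the walnut board, rad: 0 = flat on the box, larger = back edge raised (starts 0.5 to 0.9, stop at 1.0). 260 mm wide, 194 long from the hinge; upper face 16 mm above the hinge line, with a 14 mm high book lip at 4 to 16 mm from the hinge. Stiff hinge: stays where left, goes down with 3 to 7 N at board_push. With the pawl in it goes down to the next tooth (15 degrees apart) and locks.
- board_push (a point): Point on the board's upper face, half-way across and 145 mm from the hinge line, where it can be pushed. Moves with the board; 78 mm above the table once flat. Its x runs up the board, its z out of the upper face.
- pawl (a joint): Angle of the steel rocker pawl, rad: 0 to 0.15 = its nose is in or riding on the wheel's teeth, 0.34 = fully clear (stop). An over-centre spring: below 0.21 it snaps in, above it snaps clear and stays by itself. Pressing the front pad raises the value, pressing the rear pad lowers it. Pivot 39 mm in front of and 36 mm below the hinge line.
- release_pad (a point): Centre of the top of the pawl's red front pad, 28 mm (x) by 30 (y), 62 mm in front of the pawl's pivot, beside the stand's front right corner. 42 mm above the table with the pawl fully in (lower if it rides on a tooth); sinks 21 mm in all as the pawl goes clear. Pressed straight down it takes 5 to 12 N and snaps after 13 mm.
- rear_pad (a point): Centre of the top of the pawl's black rear pad, 26 mm (x) by 30 (y), 54 mm behind the pivot, outside the wheel: its centre is 57 mm outside the board's right edge, 42 mm outside the wheel. 36 mm above the table with the pawl in, 53 with it clear. Pressed straight down it takes about 5 N and snaps in after 6 to 7 mm, 17 mm in all.
- mug: Blue mug, 78 mm across, 88 mm high, standing to the right of the stand. Origin at the centre of its underside. To be left alone.
- candle: Amber glass candle jar with a brass lid, 68 mm across, 75 mm high. Origin at the centre of its underside. To be left alone.
- glasses_case: Dark green glasses case, 62 by 158 mm, 36 mm high, lying in front of the stand. Origin at the centre of its underside. To be left alone.
- paperback: Orange paperback book, 124 by 186 mm, 26 mm thick, lying to the left of the stand. Origin at the centre of its underside. To be left alone.
- succulent: Succulent in a white pot 100 mm across, 110 mm high in all. Origin at the centre of its underside. To be left alone.

How it is judged (in metres and radians):
On the way, in this order (a step that is already met when the one before it is completed fails the run):
1. the pawl is pressed clear of the wheel while the board is still up (value of joint pawl above 0.28 rad and value of joint board above 0.35 rad), for 0.2 s.
2. the board is pushed down flat (value of joint board below 0.03 rad), for 0.2 s.
3. the pawl is pressed back into the wheel (value of joint pawl below 0.06 rad and value of joint board below 0.03 rad), for 0.2 s.
At the end, for the whole second after the job is handed in: The board lies flat on its box (tilt under 0.03 rad), the pawl is back in the wheel (under 0.06 rad), both at rest, and every other thing is within 25 mm of where it stood (all of step 3 and velocity of joint board between -0.05 and 0.05 rad/s and velocity of joint pawl between -0.1 and 0.1 rad/s and distance of each of mug, candle, glasses_case, paperback, succulent from where it was at the start of the episode below 0.025 m); the robot touches nothing.
It fails at once if the board is lifted (moved over 45 mm while the pawl is in the wheel, or tilted over 0.95 rad) (value of joint board above 0.95 rad or (distance of board_push from where it was at the start of the episode above 0.045 m and value of joint pawl below 0.2 rad and value of joint board above 0.2 rad)).
It fails at once if the board is slammed (faster than 2.5 rad/s) (velocity of joint board below -2.5 rad/s).
It fails at once if another thing on the table is pushed aside (over 25 mm) or lifted (over 15 mm) (distance of any of mug, candle, glasses_case, paperback, succulent from where it was at the start of the episode above 0.025 m or height (world z) of any of mug, candle, glasses_case, paperback, succulent above 0.015 m).
It also fails if it takes over 48 s, if anything falls off the work surface, if the arm or the gripper's body presses on something with over 40 N, if the wrist force passes 120 N, or if a joint passes its speed limit or range.

### The arm

A 7-joint arm with a two-finger parallel gripper is mounted at the origin on the work surface. World frame = base frame: x ahead of the robot, y to its left, z up, the work surface at z = 0. Lengths are in mm, angles in rad, forces in N, time in s.
With the tool pointing down it reaches from about 400 to 925 mm from the base axis. Payload 5.6 kg.
Tool frame: the origin (TCP) lies midway between the tips of the shut fingers; the grasp point (between the pads) lies 19 mm behind it; z points along the fingers, x is the direction in which the jaws open and shut, and the axes are right-handed (so a half turn about z gives the same grasp; the last joint's range is limited). The gripper opens to 85 mm and grips with 20 to 120 N. Pads are 22 mm wide; open, the fingers measure 114 mm over their backs; the gripper's body (76 mm by 85 mm) begins 54 mm behind the grasp point. The pads swing forward as they close: fully open they stand 13 mm farther back than shut.
Start: joints at [1.134, 0.468, -0.012, 1.603, 0.006, 1.071, -0.056], TCP at [249.366, -600.271, 231.29] pointing down, gripper open.
Joint ranges: [-2.53, 2.53], [-0.31, 2.02], [-1.57, 1.55], [0.28, 2.44], [-1.29, 4.43], [0.15, 1.84], [-2.92, 2.92]. Speed limits (rad/s): [2.57, 2.57, 3.14, 3.14, 3.14, 3.14, 3.14].

### API

Orientations are given as [roll, pitch, yaw] about the fixed x, y, z axes, in that order (R = Rz(yaw) Ry(pitch) Rx(roll)).
In Python, from plant import ctrl gives the robot as it stands. The module is installed in compiled form; this text tells all that it offers.
- The arm moves only by the shell command python3 -m creep 'ROWS'. ROWS is JSON, a list of rows, each a list of 3 entries, a list of its own where there are three numbers: the turn, a rotation vector about the tool's x, y, z in units of 6 degrees (1.0 is 6 degrees), then the shift along the tool's x, y, z in units of 25 mm (1.0 is 25 mm), then the closure, from -1 (fully open) to 1 (shut), so that 0 is half open. A call has exactly 5 rows; each row is the pose to reach, as a shift and turn from the pose commanded when the call began, along the tool's axes at that moment; what a row does not reach only later rows make up. A row lasts 1/12 s, in which the tool goes at most 41.7 mm and 7.16 degrees, less where a joint would pass 70% of its speed; a pose out of reach is approached as far as the arm can. A call with a gripper value outside its range is refused whole. The fingers move at their own pace and stop on an object; the grip force is fixed at half the most. Time passes only in rows, so rows that repeat a pose let the fingers close, or fill a call up. It gives the time, the measured TCP pose, the force and the opening at its end, in the units of the state.
- ctrl.get_state(): the state, without advancing time (a new reading comes with each control period).
- ctrl.get_image(name): name is "scene" or "top"; returns a dict with "color" (420x560x3 uint8, red, green, blue), "fx", "fy", "cx", "cy" (pixels), "R" (3x3) and "t" (3): a world point X has camera coordinates R X + t. Camera axes: x right, y down, z forward; pixel columns grow to the right and rows downward; lengths in mm; the calibration is good to about 2 mm. A picture is of the moment at which its call begins. There is no depth.
- ctrl.finish_job(): hands the job in, once; it reports no verdict.
The state is a dict: "time": time; "q": joint angles; "dq": joint speeds; "tau": joint torques, N m; "tool_pos": TCP position; "eef_rot": TCP orientation; "wrist_force": force on the tool from outside, world axes, zero at the start; "moment": the same for the moment, N m; "grip_width": opening from 0.0 (shut) to 1.0 (fully open).
Only numpy, scipy, OpenCV 4.12 (cv2) and the standard library are available. Lean on these libraries where they do the work, as an engineer would, in place of code of your own. Each camera call takes 0.05 s, during which the arm holds its last target.

## Working session

There is one attempt and no reset: what is moved stays moved. The work goes in short steps, Python scripts to look and compute and a shell command to move; the robot and the scene stay as the last step left them, time stands still between calls to the robot, and variables do not carry over. Pictures are saved under pics/ and viewed, and the job is handed in when it is done.

```bash
mkdir -p pics; cat > h.py <<'E'
from plant import ctrl
import numpy as np, cv2
def snap(name,fn):
    d=ctrl.get_image(name); cv2.imwrite('pics/'+fn,d['color'][:,:,::-1]); return d
def ray(d,u,v,z):
    R=np.array(d['R']);t=np.array(d['t']).ravel()
    c=-R.T@t; r=R.T@np.array([(u-d['cx'])/d['fx'],(v-d['cy'])/d['fy'],1])
    return c+r*(z-c[2])/r[2]
def proj(d,X):
    p=np.array(d['R'])@np.array(X)+np.array(d['t']).ravel()
    return d['fx']*p[0]/p[2]+d['cx'],d['fy']*p[1]/p[2]+d['cy']
E
python3 - <<'E'
from h import *
np.set_printoptions(precision=3,suppress=True)
for n in('scene','top'):
    d=snap(n,n+'0.png'); print(n,d['fx'],d['cx'],d['cy'],-np.array(d['R']).T@np.array(d['t']).ravel()); print(np.array(d['R']))
s=ctrl.get_state(); print(s)
E
```

```text
scene 400.20542325793355 275.3439067466049 200.25641123693498 [1440.93  -217.704 1067.53 ]
[[ 0.219  0.976 -0.004]
 [ 0.705 -0.161 -0.69 ]
 [-0.674  0.149 -0.724]]
top 508.1203398805978 273.5614561040338 207.23243693589302 [ 282.294  -25.63  1765.074]
[[-0.007 -1.     0.001]
 [-0.988  0.007 -0.155]
 [ 0.155 -0.003 -0.988]]
{'time': 0.1, 'q': array([ 1.134,  0.468, -0.012,  1.604,  0.006,  1.071, -0.056]), 'dq': array([-0.002, -0.004,  0.003, -0.001,  0.001, -0.   , -0.001]), 'tau': array([  0.002, -53.352,   0.022, -25.197,   0.011,   0.004,  -0.   ]), 'tool_pos': array([ 249.152, -599.816,  230.423]), 'eef_rot': array([ 3.141,  0.002, -1.177]), 'wrist_force': array([-0.189, -0.398, -0.436]), 'moment': array([ 0.042,  0.005, -0.029]), 'grip_width': 0.998772250737133}
```

View pics/scene0.png

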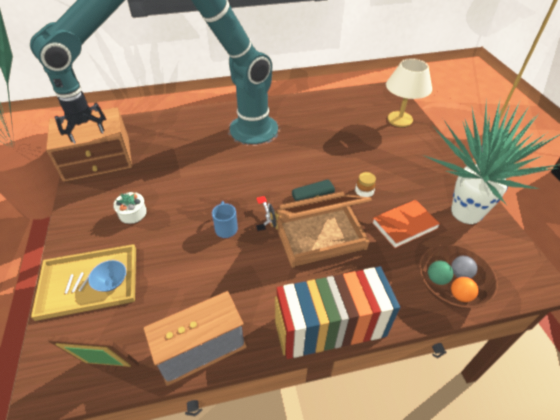

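View pics/top0.png

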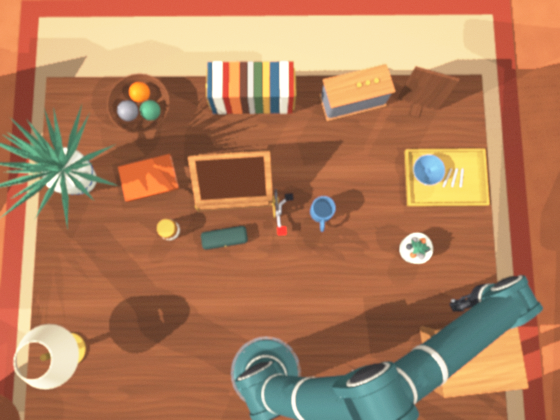

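The red pad is near (282,231) in top and (263,201) in scene. The black pad is near (289,196) in top and (262,226) in scene. The mug is close to both. I'll zoom in for detail.

```bash
python3 - <<'E'
import cv2
a=cv2.imread('pics/top0.png')[130:260,170:350]; cv2.imwrite('pics/topz.png',cv2.resize(a,None,fx=4.4,fy=4.4,interpolation=cv2.INTER_CUBIC))
a=cv2.imread('pics/scene0.png')[170:275,200:380]; cv2.imwrite('pics/scz.png',cv2.resize(a,None,fx=4.4,fy=4.4,interpolation=cv2.INTER_CUBIC))
E
```

```text
(no output)
```

View pics/topz.png

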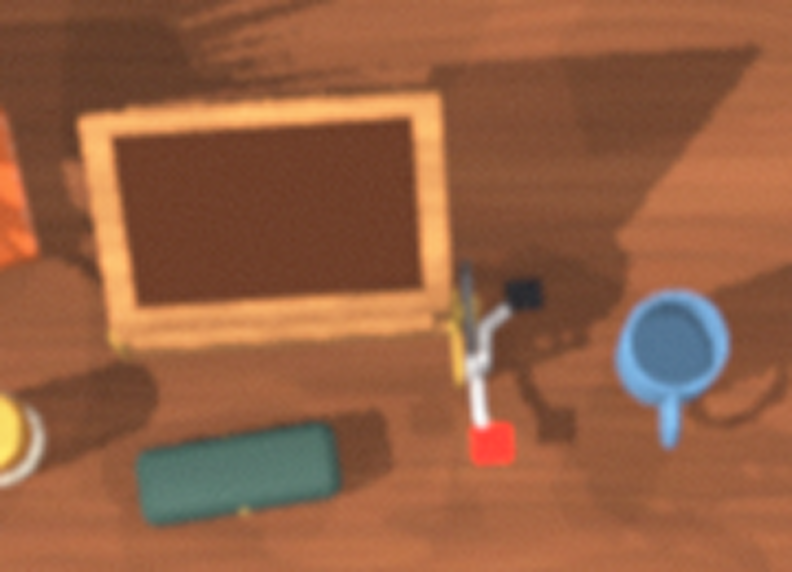

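View pics/scz.png

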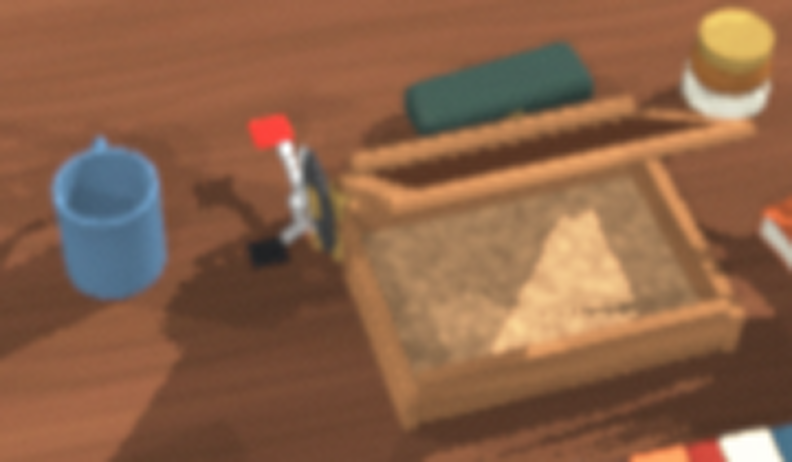

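```bash
cat >> h.py <<'E'
def tri(dA,a,dB,b):
    c1=ray(dA,*a,0);o1=-np.array(dA['R']).T@np.array(dA['t']).ravel()
    c2=ray(dB,*b,0);o2=-np.array(dB['R']).T@np.array(dB['t']).ravel()
    u=(c1-o1)/np.linalg.norm(c1-o1);v=(c2-o2)/np.linalg.norm(c2-o2)
    s=np.linalg.lstsq(np.stack([u,-v],1),o2-o1,rcond=None)[0]
    return (o1+u*s[0]+o2+v*s[1])/2, np.linalg.norm(o1+u*s[0]-o2-v*s[1])
def red(d):
    h=cv2.cvtColor(d['color'],cv2.COLOR_RGB2HSV); c=d['color'].astype(int)
    m=((c[:,:,0]>170)&(c[:,:,1]<80)&(c[:,:,2]<80)).astype(np.uint8)
    m[:, :240]=0; m[:,300:]=0; m[:180]=0; m[250:]=0
    M=cv2.moments(m,True); return M['m10']/M['m00'],M['m01']/M['m00']
def blk(d,x0,x1,y0,y1):
    c=d['color'].astype(int).max(2)[y0:y1,x0:x1]; m=(c<45).astype(np.uint8)
    M=cv2.moments(m,True); return M['m10']/M['m00']+x0,M['m01']/M['m00']+y0,M['m00']
E
python3 - <<'E'
from h import *
np.set_printoptions(precision=1,suppress=True)
S=ctrl.get_image('scene');T=ctrl.get_image('top')
r1,r2=red(T),red(S); b1,b2=blk(T,283,296,190,203),blk(S,254,268,221,234)
print(r1,r2,b1,b2)
print('red',ray(T,*r1,42),ray(S,*r2,42),tri(T,r1,S,r2))
print('blk',ray(T,*b1[:2],36),ray(S,*b2[:2],36),tri(T,b1[:2],S,b2[:2]))
z=4.4
tp=lambda x,y:(170+x/z-.4,130+y/z-.4); sc=lambda x,y:(200+x/z-.4,170+y/z-.4)
print('back R',tri(T,tp(441,95),S,sc(395,205)))
print('back L',tri(T,tp(80,113),S,sc(752,127)))
# mug, case
for n,p,h in(('mug',(672,345),88),('case',(238,474),36),('caseR',(330,425),36),('caseR2',(340,490),36)): print(n,ray(T,*tp(*p),h))
E
```

```text
(281.6792452830189, 230.52830188679246) (260.78723404255317, 199.29787234042553) (289.0, 197.5, 2.0) (260.2142857142857, 226.89285714285714, 28.0)
red [472.1 -57.1  42. ] [469.5 -56.6  42. ] (array([471.8, -57. ,  44.4]), np.float64(0.09843005354142506))
blk [587.2 -83.6  36. ] [589.  -82.4  36. ] (array([587.6, -82.9,  34.4]), np.float64(1.4821394936881094))
back R (array([707.2, -17.1, 204.3]), np.float64(4.061648820842504))
back L (array([694.4, 238.8, 205.9]), np.float64(2.218683792264305))
mug [ 541.6 -192.8   88. ]
case [450.8 140.9  36. ]
caseR [488.6  69.6  36. ]
caseR2 [437.8  61.8  36. ]
```

```bash
cat >> h.py <<'E'
from scipy.spatial.transform import Rotation as Ro
YAW=.05; O=np.array([648.6,107.4,0])
def loc(p): return O+Ro.from_euler('z',YAW).apply(p)
def go(target,yaw=YAW-np.pi/2):
    s=ctrl.get_state(); R=Ro.from_euler('xyz',s['eef_rot'])
    d=R.inv().apply(np.array(target)-s['tool_pos'])/25
    t=(R.inv()*Ro.from_euler('xyz',[np.pi,0,yaw])).as_rotvec()/np.radians(6)
    print('t',s['time'],'pos',s['tool_pos'].round(1),'F',s['wrist_force'].round(1),'shift',d.round(2),'turn',t.round(2))
E
python3 - <<'E'
from h import *
print(loc([-186,-155,42]),loc([-70,-187,53]),loc([13,0,170]),loc([60,0,78]))
go([472,-57,120])
E
```

```text
[470.5792228  -56.70241585  42.        ] [588.03358643 -82.86484054  53.        ] [661.58375339 108.0497292  170.        ] [708.52501562 110.39875016  78.        ]
t 0.2 pos [ 249.2 -600.   230.7] F [ 0.6 -0.5 -0.1] shift [-16.63 -16.56   4.44] turn [0.   0.01 3.28]
```

```bash
python3 -m creep '[[[0,0,0.3],[-0.4,-0.4,0],1],[[0,0,1],[-1.2,-1.2,0],1],[[0,0,1.8],[-2.2,-2.2,0],1],[[0,0,2.6],[-3.2,-3.2,0],1],[[0,0,3.3],[-4.2,-4.2,0],1]]'; python3 -c "
from h import *
go([472,-57,120])"
```

```text
time: 0.62
tool_pos: [306.2, -461.5, 231.0]
eef_rot: [3.141, 0.0, -1.527]
wrist_force: [-0.2, 0.3, 0.7]
grip_width: 0.299
t 0.6167 pos [ 306.2 -461.5  231. ] F [-0.2  0.3  0.7] shift [-15.88  -7.33   4.44] turn [ 0.    0.   -0.06]
```

```bash
python3 -m creep '[[[0,0,0],[-1.4,-0.6,0],1],[[0,0,0],[-2.8,-1.2,0],1],[[0,0,0],[-4.2,-1.8,0],1],[[0,0,0],[-5.6,-2.5,0],1],[[0,0,0],[-7,-3.2,0],1]]'; python3 -m creep '[[[0,0,0],[-1.4,-0.6,0],1],[[0,0,0],[-2.8,-1.2,0],1],[[0,0,0],[-4.2,-1.8,0],1],[[0,0,0],[-5.6,-2.5,0],1],[[0,0,0],[-6.6,-3,0],1]]'; python3 -c "
from h import *
go([471,-57,100])"
```

```text
time: 1.03
tool_pos: [377.7, -282.6, 231.4]
eef_rot: [-3.141, -0.0, -1.523]
wrist_force: [0.8, -0.0, -0.1]
grip_width: 0.001
time: 1.45
tool_pos: [445.3, -112.5, 231.6]
eef_rot: [-3.141, 0.0, -1.52]
wrist_force: [0.3, -0.4, -0.7]
grip_width: -0.0
t 1.45 pos [ 445.3 -112.5  231.6] F [ 0.3 -0.4 -0.7] shift [-2.16 -1.13  5.26] turn [-0.01  0.    0.01]
```

```bash
python3 -m creep '[[[0,0,0],[-1.0,-0.5,0.6],1],[[0,0,0],[-1.8,-0.9,1.8],1],[[0,0,0],[-2.1,-1.1,3.0],1],[[0,0,0],[-2.1,-1.1,4.2],1],[[0,0,0],[-2.1,-1.1,5.2],1]]'; python3 -c "
from h import *
go([471,-57,55]);snap('top','top1.png');snap('scene','sc1.png')
a=cv2.imread('pics/top1.png')[130:260,170:350]; cv2.imwrite('pics/topz1.png',cv2.resize(a,None,fx=4.4,fy=4.4,interpolation=cv2.INTER_CUBIC))
a=cv2.imread('pics/sc1.png')[130:260,180:360]; cv2.imwrite('pics/scz1.png',cv2.resize(a,None,fx=4.4,fy=4.4,interpolation=cv2.INTER_CUBIC))
go([471,-57,55])
"
```

```text
time: 1.87
tool_pos: [469.1, -61.1, 99.5]
eef_rot: [3.141, 0.0, -1.521]
wrist_force: [1.1, -0.0, 0.2]
grip_width: -0.003
t 1.8667 pos [469.1 -61.1  99.5] F [ 1.1 -0.   0.2] shift [-0.16 -0.09  1.78] turn [0.01 0.   0.  ]
t 1.9667 pos [466.4 -61.7  97.9] F [ 0.9 -0.1  0.6] shift [-0.17 -0.21  1.71] turn [ 0.08  0.02 -0.01]
```

View pics/scz1.png

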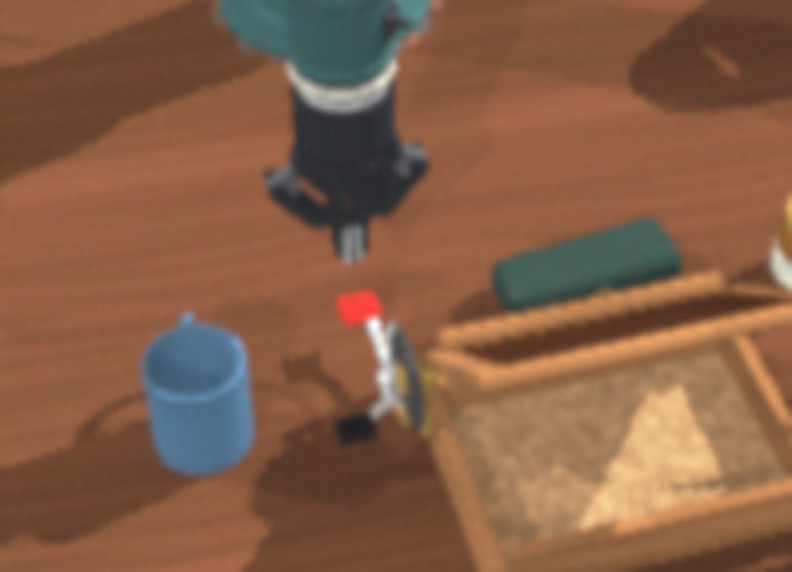

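The gripper hangs above the red pad at (360,307) in this zoomed view. The mug and the case are well clear of it. Going down now.

```bash
python3 -m creep '[[[0,0,0],[-0.2,-0.2,0.4],1],[[0,0,0],[-0.2,-0.2,0.9],1],[[0,0,0],[-0.2,-0.2,1.4],1],[[0,0,0],[-0.2,-0.2,1.8],1],[[0,0,0],[-0.2,-0.2,1.8],1]]'; python3 -c "
from h import *
go([471,-57,42])"
```

```text
time: 2.38
tool_pos: [474.2, -56.9, 55.7]
eef_rot: [3.141, 0.0, -1.523]
wrist_force: [0.1, 0.1, -0.3]
grip_width: -0.003
t 2.3833 pos [474.2 -56.9  55.7] F [ 0.1  0.1 -0.3] shift [-0.    0.13  0.55] turn [ 0.01  0.   -0.02]
```

```bash
python3 -m creep '[[[0,0,0],[0,0.05,0.2],1],[[0,0,0],[0,0.1,0.4],1],[[0,0,0],[0,0.1,0.55],1],[[0,0,0],[0,0.1,0.7],1],[[0,0,0],[0,0.1,0.8],1]]'; python3 -m creep '[[[0,0,0],[0,0,0.1],1],[[0,0,0],[0,0,0.2],1],[[0,0,0],[0,0,0.3],1],[[0,0,0],[0,0,0.35],1],[[0,0,0],[0,0,0.4],1]]'
```

```text
time: 2.8
tool_pos: [470.6, -57.3, 36.3]
eef_rot: [3.139, -0.0, -1.523]
wrist_force: [-5.1, 0.1, 6.0]
grip_width: -0.0
time: 3.22
tool_pos: [472.2, -57.0, 26.1]
eef_rot: [-3.141, 0.0, -1.523]
wrist_force: [-0.8, -0.4, 0.4]
grip_width: -0.003
```

The force built to 6 N and then dropped to zero, so the pawl probably snapped. I'll rise and check.

```bash
python3 -m creep '[[[0,0,0],[0,0,-0.5],1],[[0,0,0],[0,0,-1.5],1],[[0,0,0],[0,0,-2.8],1],[[0,0,0],[0,0,-4.2],1],[[0,0,0],[0,0,-5.6],1]]'; python3 -c "
from h import *
T=snap('top','top2.png');S=snap('scene','sc2.png')
a=cv2.imread('pics/top2.png')[130:260,170:350]; cv2.imwrite('pics/topz2.png',cv2.resize(a,None,fx=4.4,fy=4.4,interpolation=cv2.INTER_CUBIC))
a=cv2.imread('pics/sc2.png')[130:260,180:360]; cv2.imwrite('pics/scz2.png',cv2.resize(a,None,fx=4.4,fy=4.4,interpolation=cv2.INTER_CUBIC))
print(red(S),ray(S,*red(S),21),blk(S,250,270,219,234), ray(S,*blk(S,250,270,219,234)[:2],53))
go([650,107.5,230])
"
```

```text
time: 3.63
tool_pos: [471.5, -56.9, 167.6]
eef_rot: [3.141, 0.0, -1.522]
wrist_force: [0.8, -0.1, -0.5]
grip_width: -0.001
(260.43333333333334, 203.53333333333333) [469.97483491 -58.59203999  21.        ] (259.7857142857143, 222.28571428571428, 14.0) [583.20373278 -82.17548218  53.        ]
t 3.7333 pos [475.8 -57.3 171.6] F [-0.8 -0.4 -0.9] shift [-6.24 -7.3  -2.27] turn [-0.11 -0.02 -0.02]
```

View pics/scz2.png

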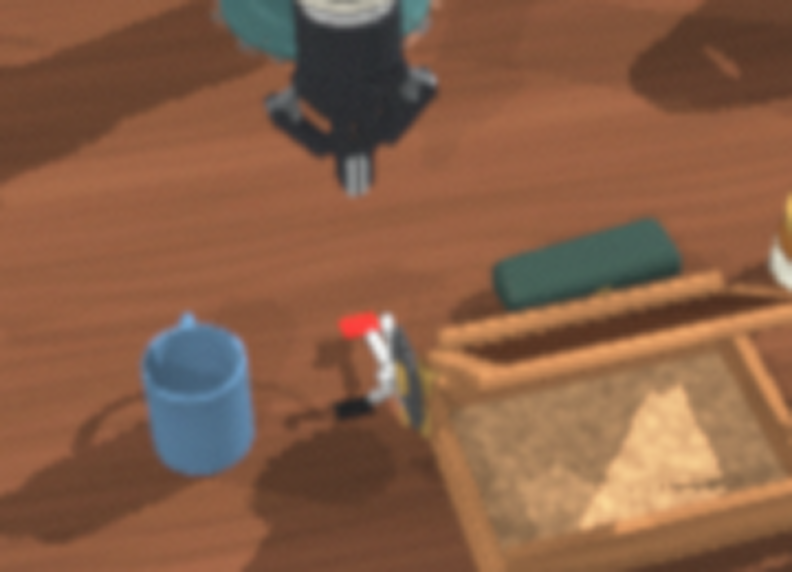

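The red pad sank to (360,325) and the black pad rose to (352,408) in the zoomed view, so the pawl is clear. The board is still up. Moving over it now.

```bash
python3 -m creep '[[[0,0,0],[0,0,-0.9],1],[[0,0,0],[-0.3,-0.4,-2.2],1],[[0,0,0],[-1.3,-1.5,-3],1],[[0,0,0],[-2.3,-2.7,-3],1],[[0,0,0],[-3.4,-3.9,-3],1]]';  python3 -m creep '[[[0,0,0],[-1,-1.2,0],1],[[0,0,0],[-2,-2.3,0],1],[[0,0,0],[-2.7,-3.1,0],1],[[0,0,0],[-2.9,-3.4,0.4],1],[[0,0,0],[-2.9,-3.4,0.8],1]]'; python3 -c "
from h import *
go([663,108,185])"
```

```text
time: 4.15
tool_pos: [567.1, 32.6, 242.9]
eef_rot: [-3.137, -0.001, -1.525]
wrist_force: [0.9, -0.7, 0.4]
grip_width: -0.0
time: 4.57
tool_pos: [647.4, 111.5, 219.7]
eef_rot: [-3.141, 0.001, -1.52]
wrist_force: [-0.8, -1.0, -0.2]
grip_width: -0.002
t 4.5667 pos [647.4 111.5 219.7] F [-0.8 -1.  -0.2] shift [ 0.17 -0.62  1.39] turn [-0.    0.01  0.01]
```

```bash
python3 -m creep '[[[0,0,0],[0.1,-0.3,0.4],1],[[0,0,0],[0.1,-0.6,0.8],1],[[0,0,0],[0.1,-0.6,1.2],1],[[0,0,0],[0.1,-0.6,1.3],1],[[0,0,0],[0.1,-0.6,1.4],1]]';  python3 -c "
from h import *
go(loc([25.6,0,157]));go(loc([38.6,0,139.5]))"
```

```text
time: 4.98
tool_pos: [660.9, 106.2, 185.2]
eef_rot: [3.14, -0.0, -1.524]
wrist_force: [-0.6, -0.4, -0.0]
grip_width: 0.003
t 4.9833 pos [660.9 106.2 185.2] F [-0.6 -0.4 -0. ] shift [-0.08 -0.54  1.13] turn [ 0.02 -0.   -0.03]
t 4.9833 pos [660.9 106.2 185.2] F [-0.6 -0.4 -0. ] shift [-0.08 -1.06  1.83] turn [ 0.02 -0.   -0.03]
```

```bash
python3 -m creep '[[[0,0,0],[-0.05,-0.1,0.3],1],[[0,0,0],[-0.1,-0.2,0.6],1],[[0,0,0],[-0.1,-0.35,0.9],1],[[0,0,0],[-0.1,-0.5,1.15],1],[[0,0,0],[-0.1,-0.7,1.4],1]]';  python3 -c "
from h import *
go(loc([38.6,0,139.5]));go(loc([48.8,0,120]))"
```

```text
time: 5.4
tool_pos: [679.6, 111.1, 151.2]
eef_rot: [-3.14, 0.0, -1.522]
wrist_force: [0.3, -0.1, 4.8]
grip_width: 0.002
t 5.4 pos [679.6 111.1 151.2] F [ 0.3 -0.1  4.8] shift [ 0.09 -0.3   0.47] turn [-0.01  0.   -0.01]
t 5.4 pos [679.6 111.1 151.2] F [ 0.3 -0.1  4.8] shift [ 0.08 -0.71  1.25] turn [-0.01  0.   -0.01]
```

```bash
python3 -m creep '[[[0,0,0],[0.05,-0.15,0.25],1],[[0,0,0],[0.05,-0.3,0.5],1],[[0,0,0],[0.05,-0.45,0.75],1],[[0,0,0],[0.05,-0.6,1.0],1],[[0,0,0],[0.05,-0.7,1.25],1]]';  python3 -c "
from h import *
go(loc([56,0,99.5]));go(loc([60,0,78]))"
```

```text
time: 5.82
tool_pos: [696.3, 110.7, 118.8]
eef_rot: [3.141, 0.0, -1.522]
wrist_force: [-0.5, 1.5, 2.9]
grip_width: -0.001
t 5.8167 pos [696.3 110.7 118.8] F [-0.5  1.5  2.9] shift [ 0.04 -0.33  0.77] turn [ 0.01  0.   -0.01]
t 5.8167 pos [696.3 110.7 118.8] F [-0.5  1.5  2.9] shift [ 0.04 -0.49  1.63] turn [ 0.01  0.   -0.01]
```

```bash
python3 -m creep '[[[0,0,0],[0,-0.1,0.25],1],[[0,0,0],[0,-0.2,0.5],1],[[0,0,0],[0,-0.3,0.75],1],[[0,0,0],[0,-0.35,0.95],1],[[0,0,0],[0,-0.4,1.15],1]]'; python3 -m creep '[[[0,0,0],[0,0,0.15],1],[[0,0,0],[0,-0.05,0.3],1],[[0,0,0],[0,-0.05,0.4],1],[[0,0,0],[0,-0.05,0.5],1],[[0,0,0],[0,-0.05,0.55],1]]'; python3 -c "
from h import *
go(loc([60,0,78]))"
```

```text
time: 6.23
tool_pos: [706.1, 110.1, 90.3]
eef_rot: [3.14, -0.001, -1.523]
wrist_force: [-2.7, 0.1, 2.2]
grip_width: -0.001
time: 6.65
tool_pos: [708.3, 110.2, 78.1]
eef_rot: [-3.14, -0.001, -1.523]
wrist_force: [-3.3, -0.7, 9.2]
grip_width: 0.001
t 6.65 pos [708.3 110.2  78.1] F [-3.3 -0.7  9.2] shift [-0.01 -0.01  0.01] turn [-0.01 -0.01 -0.02]
```

```bash
python3 -m creep '[[[0,0,0],[0,0,0.1],1],[[0,0,0],[0,0,0.15],1],[[0,0,0],[0,0,0.2],1],[[0,0,0],[0,0,0.2],1],[[0,0,0],[0,0,0.2],1]]'; python3 -c "
from h import *
go(loc([60,0,78]))"
```

```text
time: 7.07
tool_pos: [708.3, 110.3, 78.0]
eef_rot: [-3.14, -0.001, -1.523]
wrist_force: [-11.0, -3.0, 26.9]
grip_width: 0.001
t 7.0667 pos [708.3 110.3  78. ] F [-11.   -3.   26.9] shift [-0.01 -0.01 -0.  ] turn [-0.02 -0.01 -0.02]
```

The board bottoms out firmly: 27 N at z = 78.0 mm. I'll rise and turn the tool so its knuckles clear the wheel.

```bash
python3 -m creep '[[[0,0,0],[0,0,-0.3],1],[[0,0,0],[0,0,-1],1],[[0,0,0],[0,0,-2.2],1],[[0,0,0],[0,0,-3.5],1],[[0,0,0],[0,0,-4.8],1]]'; python3 -c "
from h import *
print(ctrl.get_state()['q'].round(2))
T=snap('top','top3.png');S=snap('scene','sc3.png')
a=cv2.imread('pics/sc3.png')[130:260,180:360]; cv2.imwrite('pics/scz3.png',cv2.resize(a,None,fx=4.4,fy=4.4,interpolation=cv2.INTER_CUBIC))
go([586,-86,120],0.05)
"
```

```text
time: 7.48
tool_pos: [707.2, 110.4, 193.0]
eef_rot: [3.14, -0.0, -1.523]
wrist_force: [1.2, -0.2, 1.1]
grip_width: 0.0
[ 0.    0.64 -0.31  1.44  0.21  1.1  -1.87]
t 7.5833 pos [711.2 111.5 199.5] F [ 0.8 -0.1  0. ] shift [7.66 5.42 3.11] turn [ -0.1   -0.08 -15.02]
```

View pics/scz3.png

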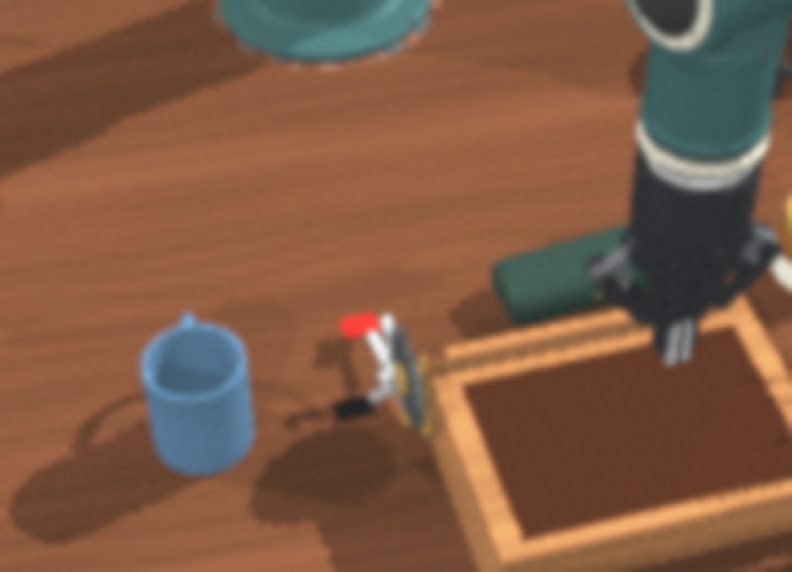

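The board lies flat, and the pawl is still clear with its black pad at (352,408). Travelling to the rear pad with a quarter turn.

```bash
python3 -m creep '[[[0,0,-1],[0.5,0.3,0],1],[[0,0,-2],[1.2,0.9,0],1],[[0,0,-3],[2.2,1.6,0],1],[[0,0,-4],[3.2,2.3,0],1],[[0,0,-5],[4.2,3,0],1]]'; python3 -c "
from h import *
go([586,-87,150],0.05)
"
```

```text
time: 8.0
tool_pos: [636.7, 1.2, 191.8]
eef_rot: [3.141, -0.0, -0.993]
wrist_force: [0.6, -1.2, -0.1]
grip_width: 0.002
t 8.0 pos [636.7   1.2 191.8] F [ 0.6 -1.2 -0.1] shift [1.85 3.62 1.67] turn [ 0.01  0.   -9.96]
```

```bash
python3 -m creep '[[[0,0,-1],[0.6,1,0],1],[[0,0,-2],[1.2,2,0],1],[[0,0,-3],[1.6,2.9,0.1],1],[[0,0,-4],[1.8,3.4,0.4],1],[[0,0,-5],[1.9,3.6,0.8],1]]'; python3 -m creep '[[[0,0,-1],[0,0,0],1],[[0,0,-2],[0,0,0],1],[[0,0,-3],[0,0,0],1],[[0,0,-4],[0,0,0],1],[[0,0,-5],[0,0,0],1]]'; python3 -c "
from h import *
go([586,-87,65],0.05)
"
```

```text
time: 8.42
tool_pos: [586.8, -90.0, 172.5]
eef_rot: [3.14, -0.001, -0.474]
wrist_force: [0.4, 0.5, -0.7]
grip_width: 0.006
time: 8.83
tool_pos: [587.6, -86.7, 172.0]
eef_rot: [3.142, 0.0, 0.053]
wrist_force: [0.3, 0.4, -0.3]
grip_width: -0.001
t 8.8333 pos [587.6 -86.7 172. ] F [ 0.3  0.4 -0.3] shift [-0.06  0.01  4.28] turn [0.   0.   0.03]
```

```bash
python3 -m creep '[[[0,0,0],[-0.05,0,0.5],1],[[0,0,0],[-0.05,0,1.5],1],[[0,0,0],[-0.05,0,2.5],1],[[0,0,0],[-0.05,0,3.4],1],[[0,0,0],[-0.05,0,4.0],1]]'; python3 -c "
from h import *
T=snap('top','top4.png');S=snap('scene','sc4.png')
a=cv2.imread('pics/sc4.png')[130:260,180:360]; cv2.imwrite('pics/scz4.png',cv2.resize(a,None,fx=4.4,fy=4.4,interpolation=cv2.INTER_CUBIC))
go([586,-87,53],0.05)
"
```

```text
time: 9.25
tool_pos: [584.6, -86.6, 69.1]
eef_rot: [-3.141, 0.004, 0.045]
wrist_force: [-0.4, 0.1, -1.2]
grip_width: -0.001
t 9.35 pos [584.2 -86.4  69.1] F [-0.1 -0.6  1.5] shift [0.08 0.03 0.65] turn [-0.01  0.06 -0.03]
```

View pics/scz4.png

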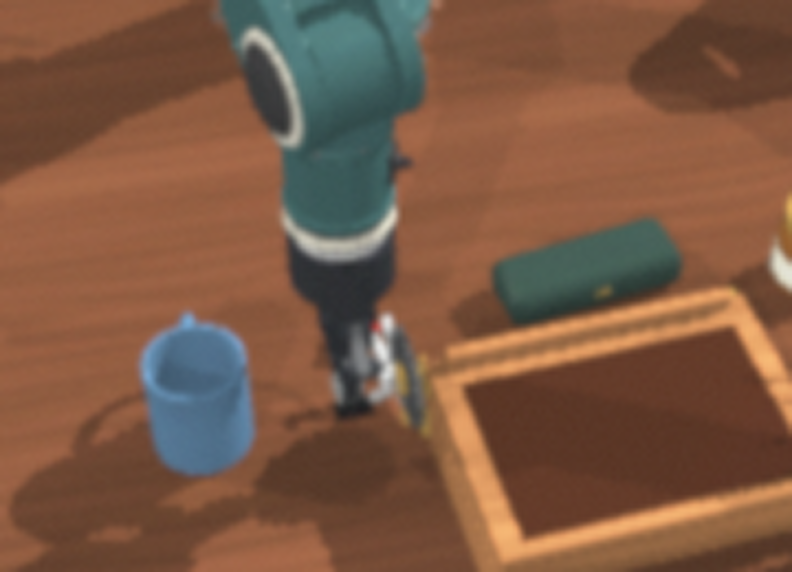

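The fingertips are right above the black pad at (350,408), and they clear the wheel and mug. Pressing.

```bash
python3 -m creep '[[[0,0,0],[0.05,0,0.2],1],[[0,0,0],[0.05,0,0.4],1],[[0,0,0],[0.05,0,0.55],1],[[0,0,0],[0.05,0,0.7],1],[[0,0,0],[0.05,0,0.8],1]]'; python3 -m creep '[[[0,0,0],[0,0,0.1],1],[[0,0,0],[0,0,0.2],1],[[0,0,0],[0,0,0.3],1],[[0,0,0],[0,0,0.35],1],[[0,0,0],[0,0,0.4],1]]'; python3 -c "
from h import *
go([586,-87,36],0.05)"
```

```text
time: 9.77
tool_pos: [589.1, -86.5, 53.3]
eef_rot: [3.141, -0.003, 0.048]
wrist_force: [0.8, 0.1, 3.1]
grip_width: -0.001
time: 10.18
tool_pos: [587.3, -86.5, 42.0]
eef_rot: [-3.142, 0.001, 0.048]
wrist_force: [0.1, 0.0, -0.5]
grip_width: -0.002
t 10.1833 pos [587.3 -86.5  42. ] F [ 0.1  0.  -0.5] shift [-0.05  0.02  0.24] turn [-0.    0.01 -0.02]
```

```bash
python3 -m creep '[[[0,0,0],[0,0,0.1],1],[[0,0,0],[0,0,0.2],1],[[0,0,0],[0,0,0.25],1],[[0,0,0],[0,0,0.3],1],[[0,0,0],[0,0,0.3],1]]'; python3 -c "
from h import *
go([586,-87,36],0.05)"
```

```text
time: 10.6
tool_pos: [587.6, -86.4, 36.0]
eef_rot: [3.141, 0.001, 0.048]
wrist_force: [-3.2, -0.3, 9.6]
grip_width: 0.0
t 10.6 pos [587.6 -86.4  36. ] F [-3.2 -0.3  9.6] shift [-0.07  0.02 -0.  ] turn [ 0.01  0.01 -0.02]
```

Firm contact at z = 36.0 mm, the height given for the pawl fully in. Rising and checking.

```bash
python3 -m creep '[[[0,0,0],[0,0,-0.3],1],[[0,0,0],[0,0,-1],1],[[0,0,0],[0,0,-2],1],[[0,0,0],[0,0,-3.3],1],[[0,0,0],[0,0,-4.8],1]]'; python3 -m creep '[[[0,0,0],[-0.8,0,-0.8],1],[[0,0,0],[-2,0,-1.2],1],[[0,0,0],[-3.2,0,-1.2],1],[[0,0,0],[-4,0,-1.2],1],[[0,0,0],[-4,0,-1.2],1]]'; python3 -c "
from h import *
T=snap('top','top5.png');S=snap('scene','sc5.png')
a=cv2.imread('pics/sc5.png')[150:280,180:360]; cv2.imwrite('pics/scz5.png',cv2.resize(a,None,fx=4.4,fy=4.4,interpolation=cv2.INTER_CUBIC))
print(red(S),blk(S,254,268,221,234)); print(ctrl.get_state()['wrist_force'])
for n,A in(('top',T),('scene',S)):
  d=np.abs(A['color'].astype(int)-cv2.imread('pics/'+n+'0.png')[:,:,::-1]).max(2); cv2.imwrite('pics/d_'+n+'.png',np.clip(d*2,0,255).astype(np.uint8))
"
```

```text
time: 11.02
tool_pos: [586.6, -86.2, 155.1]
eef_rot: [-3.141, 0.003, 0.048]
wrist_force: [1.2, -0.9, -0.3]
grip_width: -0.007
time: 11.43
tool_pos: [483.9, -91.8, 185.1]
eef_rot: [3.139, 0.003, 0.048]
wrist_force: [-0.0, -0.6, -0.5]
grip_width: 0.001
(260.8979591836735, 199.18367346938774) (260.11538461538464, 226.96153846153845, 26.0)
[ 1.04639972 -0.92730283  0.10287299]
```

View pics/scz5.png

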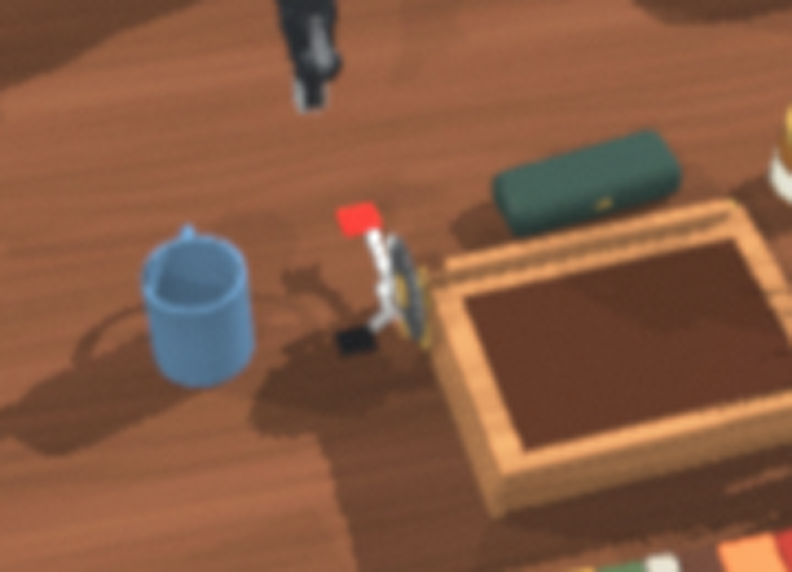

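View pics/d_top.png

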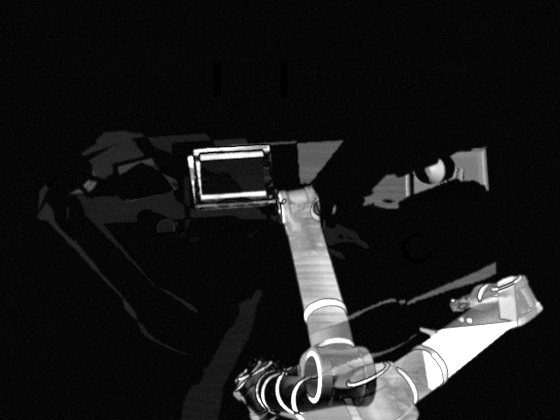

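The board is flat and the pads are back at their starting pixels, (260.9,199.2) and (260.1,227.0). The difference picture shows only the board, arm and shadows changing. Handing in.

```bash
python3 -c "
from h import *
print(ctrl.finish_job())"
```

```text
the job is handed in; nothing more can be done
None
```

The reading stand is let down and handed in after about 11.5 s of the 48 s allowed. I used only the shut fingertips and gripped nothing. The hand-in reports no verdict, so these are my own readings:

- **Red pad:** the force rose to about 6 N and then fell to zero. The picture showed the pawl clear and the board still up, at about 0.72 rad by my estimate.
- **Board:** I lowered it along its arc over about 1.7 s with about 5 N. It stopped firmly at a tip height of 78.0 mm, which is the flat height, with up to 27 N on it.
- **Black pad:** it snapped in and was firm at 36.0 mm, the height for the pawl fully in. Both pads returned to their starting pixels within 0.2 px.
- **Other things:** the before-and-after picture from above showed changes only in the board, arm and shadows, so nothing else appeared to have moved. The arm hid part of that view near the mug, but the scene camera showed the mug where it had stood. The arm ended clear of everything, with only noise-level force at the wrist.

No check failed or disagreed. The two cameras differed by about 2 mm on pad positions, which is within their calibration, and by up to 4 mm on the board's hand-picked back corners.

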